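# Vent a stuck culture jar

## Robot

A 7-joint arm with a two-finger parallel gripper is mounted at the origin on the work surface. World frame = base frame: x ahead of the robot, y to its left, z up, the work surface at z = 0. Lengths are in m, angles in rad, forces in N, time in s.
With the tool pointing down it reaches from about 0.4 to 0.85 m from the base axis. Payload 6.9 kg.
Tool frame: the origin (TCP) lies midway between the tips of the shut fingers; the grasp point (between the pads) lies behind it (ctrl.pinch_z is the z of the grasp point in the tool frame, in m); z points along the fingers, y is the direction in which the jaws open and shut (so a half turn about z gives the same grasp; the last joint's range is limited). The gripper opens to 85 mm and grips with 20 to 120 N. Pads are 22 mm wide; open, the fingers measure 114 mm over their backs; the gripper's body (76 mm by 85 mm) begins 54 mm behind the grasp point. The pads swing forward as they close: fully open they stand 13 mm farther back than shut.
Start: joints at [1.383, 0.507, -0.238, 1.5, 0.126, 1.149, -0.155], TCP at [0.18, -0.598, 0.231] pointing down, gripper open.
Joint ranges: [-3.08, 3.08], [-0.24, 2.05], [-1.43, 1.35], [0, 2.5], [-1.52, 4.66], [0.17, 1.96], [-2.89, 2.89]. Speed limits (rad/s): [2.39, 2.39, 3.14, 3.14, 3.14, 3.14, 3.14].

## Interface

Orientations are given as a unit quaternion [w, x, y, z].
In Python, from station import ctrl, get_state, vision, ticket, models gives the robot as it stands. Calls block until the motion is done:
- ctrl.movep(position, orientation): joint-space move of the TCP to a pose.
- ctrl.movel(position, frame=None, max_speed=0.15): straight line of the TCP; frame=None keeps the orientation; max_speed is the mean speed in m/s.
- ctrl.set_joints(angles): joint-space move.
- ctrl.ungrasp() and ctrl.close_gripper(force=None): open the fingers fully, or close them until they stop; force is the grip in N (None keeps the last).
- ctrl.pause(seconds).
- ctrl.ik(position, orientation): joint angles nearest the present ones, or None.
- get_state(): the state.
- vision.grab_frame(name): name is "side" or "top" or "wrist"; returns (picture, depth): 420x560x3 uint8, blue, green, red; 420x560 float32, m along the optical axis (not along the pixel's ray), 0 where there is no reading.
- vision.camera_info(name): a dict with "mtx" (3x3 intrinsics, pixels), "R" (3x3) and "t" (3): a world point X has camera coordinates R X + t; the wrist camera has in their place "hand_eye" (4x4, takes a point from camera to tool coordinates, whose origin is the TCP and whose axes are the flange's). Camera axes: x right, y down, z forward; pixel columns grow to the right and rows downward; lengths in m; the calibration is good to about 2 mm. The wrist camera is an equidistant fisheye: a pixel r from the principal point sees the ray r / f radians off the axis. A picture is of the moment at which its call begins: read the wrist's pose just before it. camera_info takes no time and is no camera call.
A pose or a line that the arm cannot do raises ctrl.Unreachable and nothing moves.
- ticket.close_job(): hands the job in, once; it reports no verdict.
Trained networks look in the newest picture that a camera, given by its name, has taken for a name from the list of things; names that differ only in an ending like _2 or _b are one class to them, and where a whole thing is asked for, a point or a joint stands for the part that bears it (a point fixed in the world has none). Each returns a list of dicts, best first, with "p" (0 to 1); they miss things now and then, are a little off and sometimes report something else, mostly with a low value. They report only what shows in the picture. A call takes as long as a camera call. They do not tell look-alikes from the thing itself.
- models.recognise(camera, target): "point" ([column, row] in pixels, amid what is visible of it).
- models.masks_of(camera, target): "mask" (420x560 bool, what is visible of it) and "point" ([column, row] in pixels, amid what is visible of it).
The state is a dict: "time": time; "qpos": joint angles; "qd": joint speeds; "tau": joint torques, N m; "tcp_pos": TCP position; "eef_rot": TCP orientation; "contact_force": force on the tool from outside, world axes, zero at the start; "wrist_torque": the same for the moment, N m; "width": finger opening in m.
Only numpy, scipy, OpenCV 4.12 (cv2) and the standard library are available. Lean on these libraries where they do the work, as an engineer would, in place of code of your own. Each camera call takes 0.05 s, during which the arm holds its last target. There are 200 camera calls.

## Task

Take the steel hold-down saddle off the lid of the culture jar and hang it astride the horizontal bar of the drying rail, lowering it on rather than dropping it. Then pull the lid up by its handle until it breaks free of its sticky gasket, without it flying away from the jar, and hold it slightly open: level over the mouth with a gap of about 25 mm, touching nothing but the gripper. Finish while still holding the lid by its handle like that, and leave the other things on the bench where they are.

Things in the scene. Friction and masses are not known exactly. Their poses are not given: they have to be found in the camera images.
- saddle_grip (a point): Centre of the black upright fin on top of the loose steel hold-down saddle: 14 mm thick (x), 44 mm long (y), 36 mm high; its centre is 18 mm above the bridge's top, 109 mm above the feet. At first the saddle stands upright on the lid, one leg before and one behind the lid's handle, covering it. Axes: z up, y along the fin.
- saddle_seat (a point): Middle of the underside of the saddle's bridge, the spot that rests on the bar when hung; 24 mm below the fin's centre, 85 mm above the feet. Flat 12 mm wide (x) here, then 45-degree gussets slope down 21 mm to the legs. Axes as the fin's.
- saddle: The same saddle, origin midway between its feet: an inverted U about 0.3 kg, 64 mm (x) by 50 mm (y), 127 mm high with its fin. Two legs 85 mm long, 5 mm thick, 54 mm apart inside; bridge 6 mm thick.
- bar_mid (a point): Middle of the drying rail's horizontal steel bar, 150 mm above the bench: 16 mm thick, 212 mm long along this point's y, on an upright post at each end (y = -106 and +106 mm, ball tops 20 mm wide). z is up. A hung saddle has a leg on either side of the bar (+x and -x), its fin along the bar.
- rail: The drying rail, fixed to the bench: a flat steel foot 110 (x) by 240 (y) by 10 mm with two posts and the bar; origin under its centre, the bar straight above.
- lid_handle (a point): Middle of the lid's bail handle: a round steel bar 14 mm thick, 84 mm long along this point's y, with a thin post at each end (74 mm clear between). It crosses the lid's middle, its centre 42 mm above the lid's top face (50 mm above its underside). z is up when the lid is level.
- lid_under (a point): Middle of the underside of the lid's disc, which rests on the jar's rim when shut; the gap is the height of this point above the rim's. Axes as the handle's.
- lid: The loose round steel lid: 176 mm wide, 8 mm thick, about 0.32 kg, origin in the middle of its underside. A cross-shaped plug under it, 100 mm across and 8 mm deep, is pinched by sprung gasket pads in the jar's mouth: it sticks until the upward pull reaches some 11 to 19 N, then slips out within 5 mm and comes free at once. Two small ports, up to 40 mm high, near its +x edge.
- jar_rim (a point): Centre of the jar's mouth, level with the top of its steel rim, 108 mm above the bench; z up.
- jar: The culture jar, fixed to the bench: open glass cylinder with a steel rim 182 mm wide, mouth 122 mm, foot 190 mm; origin under its centre.
- stopper: Bystander: black rubber stopper, 44 mm wide, 40 mm high; origin at its foot.
- bottle: Bystander: amber bottle, 48 mm wide, 100 mm high; origin at its foot.
- beaker: Bystander: open glass beaker, 72 mm wide, 85 mm high; origin at its foot.
- dishes: Bystander: stack of clear dishes, 90 mm wide, 48 mm high; origin at its foot.
- wash: Bystander: white jar, 66 mm wide, 140 mm high; origin at its foot.
There are look-alikes about, which are no part of the job. Leave any blue or green look-alike of the lid alone.

How it is judged:
By the outcome, as a careful person would: the job done as asked, in the order asked, and still so for the second after the job is handed in, while the arm keeps its last pose, push and grip.
It also fails if it takes over 51 s, if anything falls off the work surface, if the arm or the gripper's body presses on something with over 40 N, if the wrist force passes 120 N, or if a joint passes its speed limit or range.

## Working session

There is one attempt and no reset: what is moved stays moved. The work goes in short steps, each a Python script; the robot and the scene stay as the last script left them, time stands still between calls to the robot, and variables do not carry over. Pictures are saved under pics/ and viewed, about 8 in all and at most 12, crops included, and the job is handed in when it is done.

```bash
ls; mkdir -p pics; python3 - <<'E'
from station import ctrl,get_state,vision,models
import cv2,numpy as np
s=get_state();print({k:np.round(v,3) for k,v in s.items()},ctrl.pinch_z)
ims=[]
for c in("side","top"):
    im,d=vision.grab_frame(c);cv2.imwrite(f"pics/{c}0.png",im);np.save(f"{c}0.npy",d)
    i=vision.camera_info(c);print(c,{k:np.round(v,3).tolist() for k,v in i.items()})
    for n in("saddle","saddle_grip","bar_mid","rail","lid","lid_handle","jar"):
        print(c,n,[(np.round(r["point"]).tolist(),round(r["p"],2)) for r in models.recognise(c,n)][:4])
E
```

```text
pics
{'time': np.float64(0.0), 'qpos': array([ 1.383,  0.508, -0.238,  1.501,  0.126,  1.149, -0.155]), 'qd': array([ 0.   , -0.001,  0.001, -0.001, -0.   , -0.   , -0.001]), 'tau': array([-0.0000e+00, -6.2060e+01, -2.1870e+00, -2.4966e+01,  1.3000e-02,
        1.2000e-02,  0.0000e+00]), 'tcp_pos': array([ 0.18 , -0.598,  0.23 ]), 'eef_rot': array([-0.001,  0.989,  0.146, -0.   ]), 'contact_force': array([ 0.578,  0.43 , -0.313]), 'wrist_torque': array([-0.004,  0.011, -0.023]), 'width': np.float64(0.085)} -0.0187
side {'mtx': [[528.906, 0.0, 273.37], [0.0, 528.906, 215.101], [0.0, 0.0, 1.0]], 'R': [[-0.964, -0.267, -0.01], [-0.133, 0.513, -0.848], [0.232, -0.816, -0.53]], 't': [0.512, 0.224, 1.497]}
side saddle [([288.0, 173.0], 0.78), ([209.0, 248.0], 0.67)]
side saddle_grip [([292.0, 173.0], 0.62)]
side bar_mid [([253.0, 317.0], 0.87)]
side rail [([254.0, 317.0], 0.73), ([204.0, 247.0], 0.58)]
side lid [([336.0, 309.0], 0.92), ([285.0, 197.0], 0.82), ([363.0, 232.0], 0.74)]
side lid_handle [([334.0, 314.0], 0.93), ([359.0, 234.0], 0.76), ([285.0, 196.0], 0.72)]
side jar [([290.0, 223.0], 0.87)]
top {'mtx': [[408.437, 0.0, 274.037], [0.0, 408.437, 210.052], [0.0, 0.0, 1.0]], 'R': [[0.021, -1.0, 0.0], [-0.983, -0.021, -0.184], [0.184, 0.003, -0.983]], 't': [-0.008, 0.556, 1.218]}
top saddle [([364.0, 207.0], 0.81)]
top saddle_grip [([360.0, 205.0], 0.98)]
top bar_mid [([198.0, 226.0], 0.55)]
top rail []
top lid [([350.0, 296.0], 0.84), ([222.0, 287.0], 0.7), ([349.0, 216.0], 0.59)]
top lid_handle [([350.0, 300.0], 0.78), ([223.0, 286.0], 0.69), ([348.0, 216.0], 0.59)]
top jar [([330.0, 236.0], 0.6)]
```

View pics/side0.png

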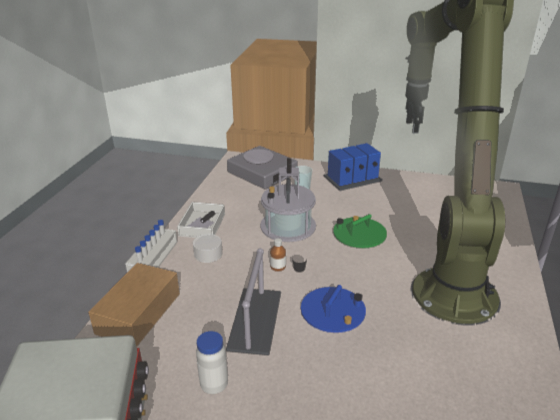

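View pics/top0.png

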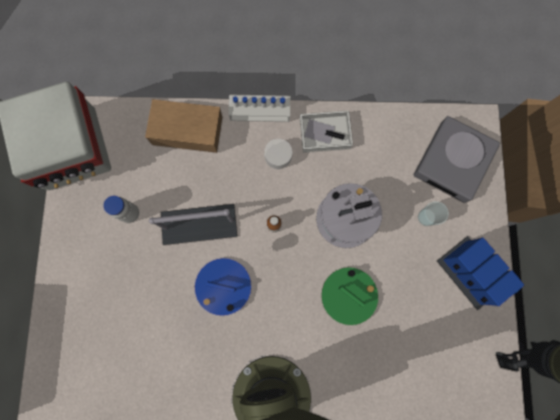

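The side view shows the jar with its saddle at about (289,205) and the rail at (254,310). In the top view they are at (350,215) and (200,222). The blue and green lids are look-alikes. Next I'll measure positions from depth.

```bash
cat > h.py <<'E'
import numpy as np,cv2
from station import ctrl,get_state,vision,models,ticket
from scipy.spatial.transform import Rotation as Ro
def cloud(c,d):
    i=vision.camera_info(c);K=np.array(i["mtx"]);v,u=np.mgrid[:420,:560]
    P=np.stack([(u-K[0,2])/K[0,0]*d,(v-K[1,2])/K[1,1]*d,d],-1)
    X=(P-np.array(i["t"]))@np.array(i["R"]);X[d<=0]=np.nan;return X
def wcloud(d,s):
    i=vision.camera_info("wrist");K=np.array(i["mtx"]);v,u=np.mgrid[:420,:560]
    a=(u-K[0,2])/K[0,0];b=(v-K[1,2])/K[1,1];r=np.hypot(a,b)+1e-9
    t=np.where(r<1.4,np.tan(np.minimum(r,1.4)),np.nan)
    P=np.stack([a/r*t*d,b/r*t*d,d],-1);H=np.array(i["hand_eye"])
    X=P@H[:3,:3].T+H[:3,3];w,x,y,z=s["eef_rot"]
    X=X@Ro.from_quat([x,y,z,w]).as_matrix().T+s["tcp_pos"];X[d<=0]=np.nan;return X
def rect(Q):
    r=cv2.minAreaRect((Q[:,:2]*1000).astype(np.float32));return np.round(r[0],1),np.round(r[1],1),round(r[2],1)
def axis(Q):
    m=Q[:,:2].mean(0);w,V=np.linalg.eigh(np.cov((Q[:,:2]-m).T));v=V[:,1];v=v*np.sign(v[1] or 1);return m.round(4),v.round(3),np.sqrt(w).round(4)
def quat(yaw): # tool down, tool y (jaw) along world angle yaw
    y=np.array([np.cos(yaw),np.sin(yaw),0]);z=np.array([0,0,-1.]);x=np.cross(y,z)
    q=Ro.from_matrix(np.stack([x,y,z],1)).as_quat();return [q[3],*q[:3]]
E
python3 - <<'E'
from h import *
for c in("top","side"):
    X=cloud(c,np.load(c+"0.npy"));v,u=np.mgrid[:420,:560]
    def sel(u0,u1,v0,v1,z0,z1):
        m=(u>=u0)&(u<=u1)&(v>=v0)&(v<=v1)&(X[...,2]>z0)&(X[...,2]<z1);return X[m]
    R=(145,245,200,245) if c=="top" else (235,275,240,355)
    J=(310,390,178,252) if c=="top" else (255,320,150,240)
    for n,b,z0,z1 in(("bar",R,.138,.17),("railfoot",R,.004,.02),("lidtop",J,.109,.123),("handle",J,.14,.17),("bridge",J,.185,.207),("fin",J,.21,.25),):
        Q=sel(*b,z0,z1)
        if len(Q)>3: print(c,n,len(Q),rect(Q),axis(Q),Q.mean(0).round(4),np.percentile(Q[:,2],[5,50,95]).round(4))
E
```

```text
top bar 461 (array([514. , 243.3]), array([ 19.3, 231.7]), 7.9) (array([0.5128, 0.2424]), array([-0.137,  0.991]), array([0.0047, 0.0671])) [0.5128 0.2424 0.1573] [0.152  0.1576 0.1616]
top railfoot 2321 (array([519.8, 255. ]), array([146.6, 320.6]), 1.3) (array([0.5089, 0.2424]), array([-0.085,  0.996]), array([0.0359, 0.0743])) [0.5089 0.2424 0.0103] [0.0047 0.0106 0.0149]
top lidtop 2089 (array([ 540.4, -227.1]), array([176.9, 175.3]), 41.1) (array([ 0.5335, -0.2213]), array([0.681, 0.733]), array([0.0466, 0.0482])) [ 0.5335 -0.2213  0.1169] [0.1126 0.117  0.1208]
top handle 150 (array([ 541.7, -204.8]), array([124.5,  47.2]), 47.7) (array([ 0.5501, -0.1985]), array([0.775, 0.633]), array([0.0118, 0.0352])) [ 0.5501 -0.1985  0.1565] [0.1445 0.1577 0.1673]
top bridge 139 (array([ 541.8, -235.6]), array([63.8, 50.5]), 14.4) (array([ 0.5378, -0.2333]), array([0.899, 0.439]), array([0.0156, 0.0228])) [ 0.5378 -0.2333  0.2029] [0.1887 0.2054 0.2068]
top fin 168 (array([ 543.3, -235.2]), array([59.8, 47.8]), 15.3) (array([ 0.54  , -0.2331]), array([-0.282,  0.959]), array([0.0118, 0.013
[... 513 characters left out ...]
([ 0.5338, -0.2097]), array([0.386, 0.923]), array([0.0441, 0.0462])) [ 0.5338 -0.2097  0.1152] [0.1112 0.1152 0.1192]
side handle 154 (array([ 546.8, -202.8]), array([117.7,  67.6]), 68.7) (array([ 0.5483, -0.2026]), array([0.581, 0.814]), array([0.0191, 0.0317])) [ 0.5483 -0.2026  0.1555] [0.1411 0.1574 0.1666]
side bridge 159 (array([ 542.5, -231.2]), array([61.8, 58.6]), 13.5) (array([ 0.5406, -0.224 ]), array([0.911, 0.413]), array([0.0162, 0.0206])) [ 0.5406 -0.224   0.201 ] [0.1879 0.2042 0.2068]
side fin 59 (array([ 543.7, -223.4]), array([15.9, 44.2]), 14.2) (array([ 0.5394, -0.2179]), array([-0.261,  0.965]), array([0.0038, 0.0121])) [ 0.5394 -0.2179  0.2321] [0.2132 0.2339 0.2441]
```

```bash
python3 - <<'E'
from h import *
a=np.radians(14.5);b=np.radians(7.8)
for k in(0,np.pi):
    for p,y in(((.5425,-.232,.38),a),((.5425,-.232,.211),a),((.513,.246,.32),b),((.513,.246,.168),b)):
        q=ctrl.ik(p,quat(y+k));print(k>0,p,None if q is None else np.round(q,2))
E
```

```text
False (0.5425, -0.232, 0.38) [ 0.84  0.45 -0.81  1.31  0.32  1.52  0.32]
False (0.5425, -0.232, 0.211) [ 0.82  0.54 -0.75  1.62  0.4   1.13  0.23]
False (0.513, 0.246, 0.32) [ 0.16  0.51 -1.09  1.49  0.46  1.41 -0.81]
False (0.513, 0.246, 0.168) [ 0.21  0.76 -1.27  1.74  0.77  1.24 -1.12]
True (0.5425, -0.232, 0.38) [ 0.4   0.37 -0.07  1.31  0.02  1.46 -2.55]
True (0.5425, -0.232, 0.211) [ 0.34  0.46  0.03  1.63 -0.02  1.05 -2.51]
True (0.513, 0.246, 0.32) [ 0.21  0.57 -1.22  1.49  0.53  1.46  2.25]
True (0.513, 0.246, 0.168) [ 0.2   0.74 -1.23  1.74  0.74  1.22  2.05]
```

```bash
python3 - <<'E'
from h import *
a=np.radians(14.5)
p=get_state()["tcp_pos"]
ctrl.movel([p[0],p[1],.40]);ctrl.movep([.5425,-.232,.36],quat(a));ctrl.pause(.2)
s=get_state();im,d=vision.grab_frame("wrist");cv2.imwrite("pics/w1.png",im);np.save("w1.npy",d)
print(s["time"],s["tcp_pos"],s["eef_rot"],s["qpos"].round(2) if hasattr(s["qpos"],'round') else s["qpos"])
i=vision.camera_info("wrist");print(np.round(i["mtx"],1),np.round(i["hand_eye"],3))
X=wcloud(d,s)
for n,z0,z1 in(("lidtop",.108,.124),("handle",.14,.17),("bridge",.196,.212),("fintop",.236,.25)):
    m=(X[...,2]>z0)&(X[...,2]<z1)&(np.hypot(X[...,0]-.54,X[...,1]+.23)<.11);Q=X[m]
    if len(Q)>5:print(n,len(Q),rect(Q),axis(Q),np.percentile(Q[:,2],[5,50,95]).round(4))
E
```

```text
4.15 [ 0.5422184  -0.23295643  0.35994012] [ 7.00878501e-06  6.12937250e-01  7.90131582e-01 -9.72743090e-05] [ 0.84  0.45 -0.81  1.35  0.32  1.47  0.31]
[[325.2   0.  277.8]
 [  0.  325.2 210.6]
 [  0.    0.    1. ]] [[ 0.001 -0.946 -0.325  0.083]
 [ 1.     0.001  0.    -0.   ]
 [-0.    -0.325  0.946 -0.143]
 [ 0.     0.     0.     1.   ]]
lidtop 10948 (array([ 542.7, -224.5]), array([176.4, 177.3]), 59.0) (array([ 0.537 , -0.2118]), array([0.981, 0.193]), array([0.0436, 0.0487])) [0.1148 0.1162 0.1176]
handle 825 (array([ 552.5, -196.4]), array([101.3,  36.7]), 21.2) (array([ 0.5564, -0.191 ]), array([0.879, 0.477]), array([0.0087, 0.0291])) [0.1468 0.1603 0.1657]
bridge 2701 (array([ 542.7, -234.6]), array([64.4, 50. ]), 14.9) (array([ 0.5425, -0.2328]), array([0.964, 0.267]), array([0.015 , 0.0207])) [0.2058 0.2072 0.2083]
fintop 840 (array([ 542.8, -234.8]), array([13.9, 43.6]), 14.1) (array([ 0.5424, -0.2338]), array([-0.252,  0.968]), array([0.0041, 0.0127])) [0.2402 0.2429 0.2442]
```

View pics/w1.png

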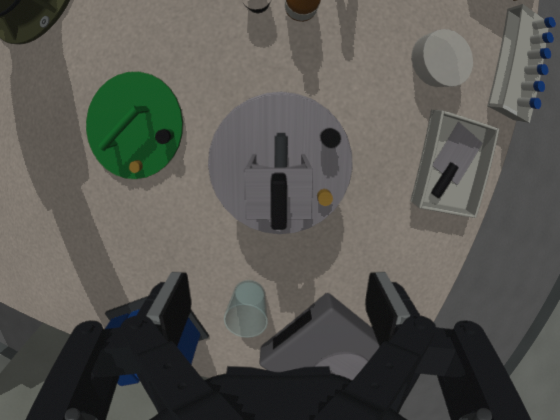

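The wrist view shows the saddle fin at (279,200) on the steel lid at (280,165), square to the handle. All sizes match. Now I'll grasp the saddle, lift it and look at the rail.

```bash
python3 - <<'E'
from h import *
a=np.radians(14.4);q=quat(a)
ctrl.movel([.5428,-.2346,.25],frame=q,max_speed=.12) 
ctrl.movel([.5428,-.2346,.2115],max_speed=.06)
s=get_state();print(s["tcp_pos"],np.round(s["contact_force"],1))
ctrl.close_gripper(60);ctrl.pause(.3);s=get_state();print("w",s["width"],np.round(s["contact_force"],1))
ctrl.movel([.5428,-.2346,.24],max_speed=.06);s=get_state();print("w",s["width"],np.round(s["contact_force"],1))
ctrl.movel([.5428,-.2346,.40],max_speed=.15)
s=get_state();print(s["time"],"w",s["width"],np.round(s["contact_force"],1))
q2=quat(np.radians(7.8))
ctrl.movel([.513,.13,.40],frame=q2,max_speed=.18);ctrl.pause(.3)
s=get_state();im,d=vision.grab_frame("wrist");cv2.imwrite("pics/w2.png",im);np.save("w2.npy",d)
print(s["time"],s["tcp_pos"],s["qpos"])
X=wcloud(d,s)
for n,z0,z1 in(("bar",.145,.165),("foot",.005,.015),("wash",.13,.145)):
    m=(X[...,2]>z0)&(X[...,2]<z1)&(abs(X[...,0]-.513)<.08)&(abs(X[...,1]-.25)<.15);Q=X[m]
    if len(Q)>5:print(n,len(Q),rect(Q),axis(Q),np.percentile(Q[:,2],[5,50,95]).round(4))
E
```

```text
[ 0.54299252 -0.23455815  0.21163973] [ 0.1  0.3 -0.3]
w 0.013211156636450368 [ 0.6 -0.2  3. ]
w 0.013055503226697338 [ 0.3 -0.1 -4.6]
8.85 w 0.01343976735928757 [ 0.2 -0.5 -3.8]
11.3333 [0.5130915  0.12974509 0.39998402] [ 0.28997619  0.33865551 -0.87088622  1.41582363  0.25749447  1.5048765
 -0.43365141]
bar 2333 (array([515.9, 236.1]), array([ 18.3, 213. ]), 7.4) (array([0.5155, 0.2349]), array([-0.136,  0.991]), array([0.0046, 0.0605])) [0.1528 0.1571 0.1592]
foot 7694 (array([514.3, 243.5]), array([110.8, 238.7]), 8.2) (array([0.513, 0.243]), array([-0.138,  0.99 ]), array([0.0349, 0.0681])) [0.0085 0.0103 0.0119]
```

View pics/w2.png

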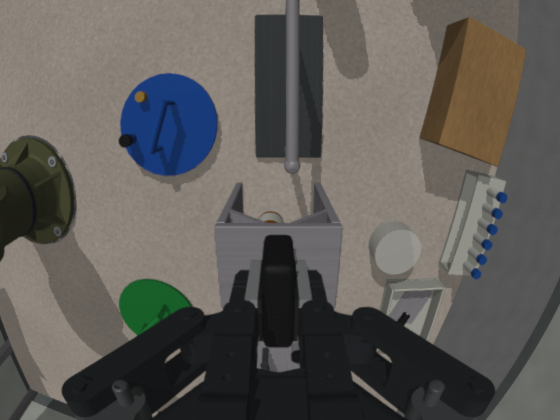

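The bar runs up the image from (292,165). The rail foot measures 111x239 mm at (0.5143, 0.2435), yaw 8°, which agrees with the bar. The saddle is held straight. Now I'll lower it on, watching the force.

```bash
python3 - <<'E'
from h import *
X=wcloud(np.load("w2.npy"),get_state())
Q=X[228:300,222:255].reshape(-1,3);Q=Q[np.isfinite(Q).all(1)];Q=np.vstack([Q,*[X[228:300,305:335].reshape(-1,3)]]);Q=Q[np.isfinite(Q).all(1)]
Q=Q[abs(Q[:,2]-np.median(Q[:,2]))<.006]
A=np.c_[Q[:,:2]-Q[:,:2].mean(0),np.ones(len(Q))];c=np.linalg.lstsq(A,Q[:,2],rcond=None)[0];print("bridge top slope,z",c.round(4),rect(Q))
q=quat(np.radians(7.9));p=[.5143,.2435]
ctrl.movel([*p,.33],frame=q,max_speed=.15)
ctrl.movel([*p,.19],max_speed=.1);ctrl.movel([*p,.174],max_speed=.05)
f0=np.array(get_state()["contact_force"]);print(f0.round(1))
z=.174
while z>.163:
    z-=.001;ctrl.movel([*p,z],max_speed=.03)
    s=get_state();f=np.array(s["contact_force"])-f0;print(round(z,4),s["tcp_pos"].__getitem__(2).round(4),f.round(1))
    if f[2]>2.5:break
s=get_state();print(s["time"],s["width"])
im,d=vision.grab_frame("side");cv2.imwrite("pics/s3.png",cv2.resize(im[200:370,180:350],None,fx=3,fy=3))
E
```

```text
bridge top slope,z [0.     0.0025 0.3956] (array([512.9, 131.9]), array([61.4, 43.5]), 7.7)
[ 0.5  0.5 -3. ]
0.173 0.1731 [-0.4 -0.5 -0.3]
0.172 0.172 [-0.6 -1.2  0.1]
0.171 0.1709 [-0.2 -1.   0. ]
0.17 0.1699 [ 0.4 -0.5  0.5]
0.169 0.1689 [-1.2 -0.1  0.4]
0.168 0.1686 [-1.3 -2.4  6.9]
15.9417 0.013205875213596611
```

Contact came at the expected height (0.1686). Release, back off and check.

```bash
python3 - <<'E'
from h import *
p=[.5143,.2435]
ctrl.ungrasp();ctrl.movel([*p,.20],max_speed=.06);ctrl.movel([*p,.34],max_speed=.15);ctrl.pause(.1)
s=get_state();im,d=vision.grab_frame("wrist");X=wcloud(d,s)
for n,z0,z1 in(("bridge",.155,.172),("fintop",.19,.21)):
    m=(X[...,2]>z0)&(X[...,2]<z1)&(np.hypot(X[...,0]-.5143,X[...,1]-.2435)<.042);Q=X[m]
    if len(Q)>5:
        A=np.c_[Q[:,:2]-Q[:,:2].mean(0),np.ones(len(Q))];c=np.linalg.lstsq(A,Q[:,2],rcond=None)[0]
        print(n,len(Q),rect(Q),axis(Q),c.round(3))
im2,_=vision.grab_frame("side")
cv2.imwrite("pics/4.png",np.hstack([cv2.resize(im2[200:370,180:350],(400,400)),cv2.resize(im[80:360,140:420],(400,400))]))
print(s["time"],s["width"])
E
```

```text
bridge 2659 (array([514.1, 243.4]), array([64.1, 83.2]), 7.4) (array([0.514 , 0.2467]), array([0.981, 0.195]), array([0.0177, 0.0196])) [ 0.018 -0.041  0.163]
fintop 731 (array([513.5, 242.8]), array([13.7, 44.7]), 8.3) (array([0.5135, 0.2447]), array([-0.155,  0.988]), array([0.004 , 0.0128])) [ 0.006 -0.029  0.2  ]
18.55 0.08535564947884004
```

View pics/4.png

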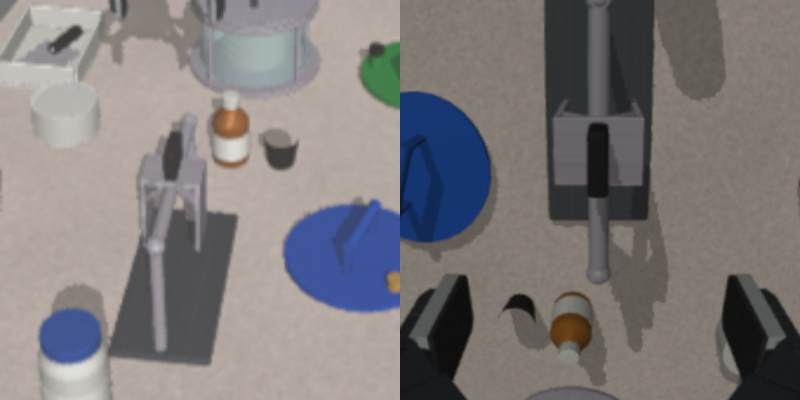

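The saddle hangs upright astride the bar, roughly central. Next, measure the handle.

```bash
python3 - <<'E'
from h import *
ctrl.movel([.5427,-.25,.33],frame=quat(np.radians(14.4)),max_speed=.2);ctrl.pause(.2)
s=get_state();im,d=vision.grab_frame("wrist");cv2.imwrite("pics/w5.png",im[60:360,130:430]);X=wcloud(d,s)
np.save("w5.npy",d);print(s["time"],s["tcp_pos"])
for n,z0,z1 in(("lidtop",.110,.122),("all mid",.125,.148),("handle",.152,.172)):
    m=(X[...,2]>z0)&(X[...,2]<z1)&(np.hypot(X[...,0]-.5427,X[...,1]+.2245)<(.1 if z0<.12 else .055));Q=X[m]
    if len(Q)>5:print(n,len(Q),rect(Q),axis(Q),np.percentile(Q[:,2],[5,50,95,99]).round(4))
E
```

```text
21.475 [ 0.54275383 -0.24965022  0.33011532]
lidtop 16598 (array([ 542.9, -226.4]), array([174.7, 173.8]), 14.8) (array([ 0.5398, -0.2237]), array([-0.656,  0.755]), array([0.0441, 0.0445])) [0.115  0.1163 0.1175 0.118 ]
all mid 19 (array([ 532.9, -185.2]), array([9. , 0.2]), 13.5) (array([ 0.5328, -0.1853]), array([0.971, 0.239]), array([0.0001, 0.0029])) [0.128  0.1442 0.1475 0.1476]
handle 1219 (array([ 542.6, -226.2]), array([14.2, 84.1]), 13.4) (array([ 0.5422, -0.2247]), array([-0.233,  0.973]), array([0.004 , 0.0243])) [0.1603 0.1641 0.1658 0.1663]
```

View pics/w5.png

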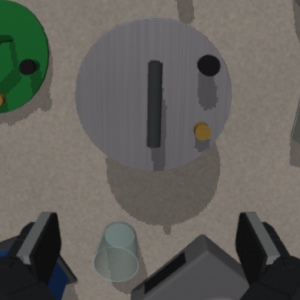

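The handle is at crop (154,104), 84x14 mm, centre (0.5426, -0.2258), height matching 0.158+7 mm. The ports at crop (208,65) and (202,132) are clear of the fingers. Grasp and pull in small steps.

```bash
python3 - <<'E'
from h import *
p=[.5426,-.2255];q=quat(np.radians(13.5))
ctrl.movel([*p,.22],frame=q,max_speed=.12);ctrl.movel([*p,.1395],max_speed=.07)
s=get_state();print(s["time"],s["tcp_pos"],np.round(s["contact_force"],1))
ctrl.close_gripper(110);ctrl.pause(.3);s=get_state();f0=np.array(s["contact_force"]);print("w",s["width"],f0.round(1),np.round(s["wrist_torque"],2))
z=.1395;pk=0
while z<.1555:
    z+=.0006;ctrl.movel([*p,z],max_speed=.015)
    s=get_state();f=np.array(s["contact_force"])-f0;print(round(z,4),s["tcp_pos"][2].round(4),f.round(1),round(s["time"],2))
    pk=min(pk,f[2])
    if pk<-9 and f[2]>pk+5:break
    if f[2]<-30 or s["time"]>36:break
print(s["width"],s["time"])
E
```

```text
23.9167 [ 0.5429145  -0.22554211  0.13998122] [-0.1 -0.1  0.2]
w 0.010357559598669373 [-0.6 -0.2  5.4] [ 0.07  0.17 -0.05]
0.1401 0.1399 [ 1.1  1.  -6. ] 25.16
0.1407 0.14 [  5.1  -0.5 -15.9] 25.41
0.1413 0.1404 [  6.1  -0.2 -20.3] 25.66
0.1419 0.1413 [  3.1   0.2 -21.8] 25.91
0.1425 0.1421 [  0.5   1.7 -23. ] 26.16
0.1431 0.1431 [  0.6   1.2 -20.6] 26.41
0.1437 0.1455 [ 0.3 -0.1 -8.5] 26.66
0.010669232289775133 26.6583
```

It has broken free: residual force is -3.1 N, the lid's weight. Raise to the 25 mm gap and measure.

```bash
python3 - <<'E'
from h import *
p=[.5426,-.2255]
ctrl.movel([*p,.165],max_speed=.03);ctrl.pause(.4)
s=get_state();print(s["time"],s["tcp_pos"],s["eef_rot"],np.round(s["contact_force"],1),s["width"])
im,d=vision.grab_frame("wrist");X=wcloud(d,s);im2,d2=vision.grab_frame("side");Y=cloud("side",d2);im3,d3=vision.grab_frame("top");Z=cloud("top",d3)
for n,C in(("wrist",X),("side",Y),("top",Z)):
    m=(C[...,2]>.125)&(C[...,2]<.155)&(np.hypot(C[...,0]-.5427,C[...,1]+.2255)<.085)
    Q=C[m];k=abs(Q[:,2]-np.median(Q[:,2]))<.008;Q=Q[k]
    for _ in range(4):
        A=np.c_[Q[:,:2]-[.5427,-.2255],np.ones(len(Q))];c=np.linalg.lstsq(A,Q[:,2],rcond=None)[0];r=Q[:,2]-A@c;Q=Q[abs(r)<max(.0015,2*r.std())]
    print(n,len(Q),"slope deg",np.degrees(c[:2]).round(2),"top z",c[2].round(4),"gap",(c[2]-.116).round(4),rect(Q))
cv2.imwrite("pics/6.png",np.hstack([cv2.resize(im2[140:250,230:340],(400,400)),cv2.resize(im,(533,400))[:,66:466]]))
cv2.imwrite("pics/7.png",im2)
E
```

```text
27.9167 [ 0.54256953 -0.22548695  0.16491592] [-8.16065246e-05  6.19080820e-01  7.85327277e-01 -8.16790558e-06] [-0.3  0.2 -2.8] 0.010923853928361503
wrist 40764 slope deg [0.41 0.08] top z 0.1413 gap 0.0253 (array([ 544. , -221.7]), array([162. , 169.9]), 71.0)
side 739 slope deg [0.63 0.34] top z 0.1404 gap 0.0244 (array([ 543. , -221.9]), array([166.8, 159.7]), 11.3)
top 1370 slope deg [0.34 0.07] top z 0.1422 gap 0.0262 (array([ 530.6, -210.8]), array([169.2, 131.6]), 38.6)
```

View pics/6.png

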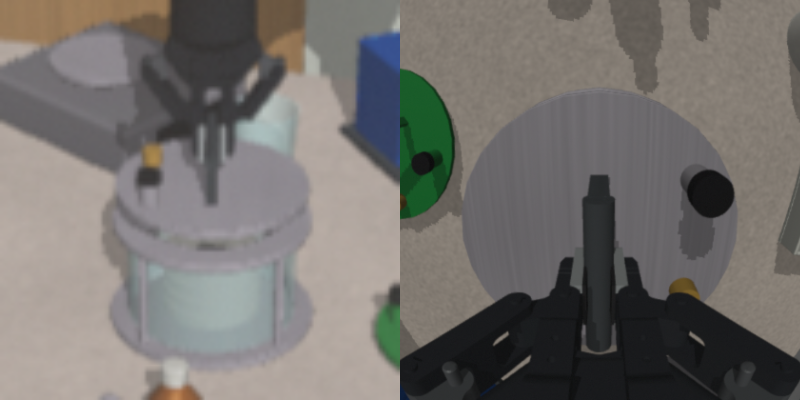

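View pics/7.png

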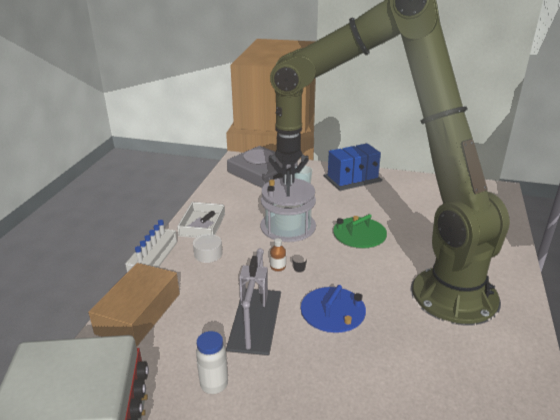

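The lid sits level above the rim and the saddle still hangs on the bar. The bystanders are where they were. Handing in.

```bash
python3 - <<'E'
from h import *
ctrl.pause(.3);s=get_state();print(s["time"],np.round(s["contact_force"],1),s["width"],s["tcp_pos"])
print(ticket.close_job())
E
```

```text
28.3667 [ 0.5  0.1 -2.4] 0.010631931776474954 [ 0.54259547 -0.22549972  0.16501552]
the job is handed in; nothing more can be done
None
```

I hung the saddle on the drying rail, broke the lid free of its gasket, and handed the job in at 28.4 s with the lid held open by its handle.

- **Saddle:** I lowered it until it touched the bar. Contact came at the expected height, with a force rise of about 7 N. It hangs upright astride the bar, within a few millimetres of the bar's middle and with its fin along the bar.
- **Lid release:** I pulled in 0.6 mm steps. It came free at roughly 15–18 N of net pull, with only a small jump of about 2 mm.
- **Final hold:** The gap measured 24.4, 25.3 and 26.2 mm from the side, wrist and top cameras. The tilt measured 0.3° to 0.7°. The wrist force of about -2.5 to -3 N is close to the lid's weight alone, so nothing else seems to be touching it.
- **Bystanders:** In the last side picture the saddle was still hung, and the bystanders and the blue and green look-alike lids looked unmoved. I checked these by eye only.

No check failed. One reading was odd: the fingers closed to 10.4 mm on the 14 mm handle, and stayed between 10.4 and 10.9 mm from then on. I think the pads were compressing under the 110 N grip.

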